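# Make up a water kit and a soil kit from the lab's stock

## Task

Make up the two field-sampling kits from the stock on the steel tray. The water kit is the white tray with three compartments: stand the large round white bottle in its widest compartment, the large amber bottle in the middle one and the small amber bottle in the narrowest; the soil kit is the white tray with two compartments: stand the squat jar in the wider one and the capped tube in the narrower. Set everything down upright without dropping it, and leave the square bottle, the tube rack and the vortex mixer where they are.

Things in the scene. Friction and masses are not known exactly. Their poses are not given: they have to be found in the camera images.
- tall_bottle_mid (a point): Large round white plastic bottle, 98 mm tall: straight round body 58 mm in diameter up to 66 mm, sloping shoulder to 80 mm, then a white screw cap 31 mm in diameter to the top. Given point: its centre, half-way up, on its axis (z up). At the start it stands upright in the stock tray (floor 3 mm above the bench, so its underside is at 3 mm). About 0.16 kg.
- large_amber_mid (a point): Large amber glass bottle, 96 mm tall: straight round body 46 mm in diameter up to 64 mm, shoulder to 77 mm, black screw cap 29 mm in diameter to the top. Given point: its centre, half-way up, on its axis (z up). At the start it stands upright in the stock tray (floor 3 mm above the bench, so its underside is at 3 mm). About 0.15 kg.
- small_amber_mid (a point): Small amber glass bottle, 70 mm tall: straight round body 36 mm in diameter up to 45 mm, shoulder to 52 mm, black screw cap 23 mm in diameter to the top. Given point: its centre, half-way up, on its axis (z up). At the start it stands upright in the stock tray (floor 3 mm above the bench, so its underside is at 3 mm). About 0.06 kg.
- squat_jar_mid (a point): Squat wide-mouth white plastic jar, 64 mm tall: straight round body 60 mm in diameter up to 46 mm, then a white screw lid 57 mm in diameter to the top. Given point: its centre, half-way up, on its axis (z up). At the start it stands upright in the stock tray (floor 3 mm above the bench, so its underside is at 3 mm). About 0.10 kg.
- tube_mid (a point): Slim clear plastic sample tube with a flat foot, standing by itself, 90 mm tall: straight round body 29 mm in diameter up to 76 mm, white screw cap 25 mm in diameter to the top. Given point: its centre, half-way up, on its axis (z up). At the start it stands upright in the stock tray (floor 3 mm above the bench, so its underside is at 3 mm). About 0.04 kg; tips easily.
- square_bottle_mid (a point): White plastic bottle of SQUARE section, 48 x 48 mm up to 66 mm, with a white screw cap 31 mm in diameter, 92 mm tall; stands among the stock but belongs to neither kit and stays there. Given point: its centre, half-way up, on its axis (z up). The six stock items stand in two rows of three, about 105 mm apart, on the stock tray, a flat stainless steel tray 310 x 200 mm with a rim 13 mm high, fixed to the bench.
- kit_three: Water kit: white plastic tray with three compartments in a row, 234 mm long (its x) and 88 mm wide (its y), fixed to the bench. Walls and dividers 3 mm thick, tops 18 mm above the bench; compartment floors (grey pads) 3 mm above the bench; all compartments 82 mm across in y. Origin: centre of its underside, on the bench. Compartment centres, all at y = 0: widest (92 mm long in x) at x = -68 mm, middle (74 mm) at x = +18 mm, narrowest (56 mm) at x = +86 mm. z up.
- kit_two: Soil kit: white plastic tray with two compartments in a row, 151 mm long (its x) and 88 mm wide (its y), fixed to the bench. Walls and divider 3 mm thick, tops 18 mm above the bench; compartment floors (grey pads) 3 mm above the bench; both compartments 82 mm across in y. Origin: centre of its underside, on the bench. Compartment centres, at y = 0: wider (86 mm long in x) at x = -29.5 mm, narrower (56 mm) at x = +44.5 mm. z up.
- tube_rack: Bystander: white plastic tube rack, 80 x 240 mm, 57 mm high, holding small capped tubes that reach 101 mm; loose. Origin: centre of its underside. Beyond the stock and kits, near the far edge of the bench; to be left alone.
- mixer: Bystander: blue vortex mixer with a black rubber cup on top, about 110 x 150 mm (its control knob stands 12 mm out on the side facing the robot), 112 mm high; loose. Origin: centre of its underside. Beyond the stock and kits, near the far edge of the bench; to be left alone.
There are look-alikes about, which are no part of the job. What is shaped like the part that bears small_amber_mid but pink or red is not meant.

How it is judged:
At the end, for the whole second after the job is handed in: The three bottles stand in their named compartments of the three-compartment tray, the jar and the tube in theirs of the two-compartment tray: each inside its compartment (within 4 mm), base on its floor (5 mm), upright (0.1 rad) and at rest (under 0.02 m/s) (x of tall_bottle_mid in the frame of kit_three between -0.089 and -0.047 m and y of tall_bottle_mid in the frame of kit_three between -0.016 and 0.016 m and z of tall_bottle_mid in the frame of kit_three between 0.047 and 0.057 m and angle between each of tall_bottle_mid, large_amber_mid, small_amber_mid, squat_jar_mid, tube_mid's own z axis and vertical below 0.1 rad and linear speed of each of tall_bottle, large_amber, small_amber, squat_jar, tube below 0.02 m/s and x of large_amber_mid in the frame of kit_three between 0 and 0.036 m and y of large_amber_mid in the frame of kit_three between -0.022 and 0.022 m and z of large_amber_mid in the frame of kit_three between 0.046 and 0.056 m and x of small_amber_mid in the frame of kit_three between 0.072 and 0.1 m and y of small_amber_mid in the frame of kit_three between -0.027 and 0.027 m and z of small_amber_mid in the frame of kit_three between 0.033 and 0.043 m and x of squat_jar_mid in the frame of kit_two between -0.0465 and -0.0125 m and y of squat_jar_mid in the frame of kit_two between -0.015 and 0.015 m and z of squat_jar_mid in the frame of kit_two between 0.03 and 0.04 m and x of tube_mid in the frame of kit_two between 0.027 and 0.062 m and y of tube_mid in the frame of kit_two between -0.0305 and 0.0305 m and z of tube_mid in the frame of kit_two between 0.043 and 0.053 m); the robot touches nothing.
It fails at once if a kit item is dropped: falls freely from more than about 25 mm (over 0.7 m/s without the fingers touching it) ((linear speed of tall_bottle above 0.7 m/s and contact force between tall_bottle and the fingers below 0.05 N) or (linear speed of large_amber above 0.7 m/s and contact force between large_amber and the fingers below 0.05 N) or (linear speed of small_amber above 0.7 m/s and contact force between small_amber and the fingers below 0.05 N) or (linear speed of squat_jar above 0.7 m/s and contact force between squat_jar and the fingers below 0.05 N) or (linear speed of tube above 0.7 m/s and contact force between tube and the fingers below 0.05 N)).
It fails at once if the square bottle, the tube rack or the vortex mixer is moved by more than 25 mm, or the square bottle tipped (distance of any of square_bottle_mid, tube_rack, mixer from where it was at the start of the episode above 0.025 m or angle between square_bottle_mid's own z axis and vertical above 0.4 rad).
It also fails if it takes over 136 s, if anything falls off the work surface, if the arm or the gripper's body presses on something with over 40 N, if the wrist force passes 120 N, or if a joint passes its speed limit or range.

## Robot

A 6-joint arm with a two-finger parallel gripper is mounted at the origin on the work surface. World frame = base frame: x ahead of the robot, y to its left, z up, the work surface at z = 0. Lengths are in m, angles in rad, forces in N, time in s.
With the tool pointing down it reaches from about 0.3 to 0.875 m from the base axis. Payload 4.2 kg.
Tool frame: the origin (TCP) lies at the very end of the fingers, on their centre line; the grasp point (between the pads) lies 19 mm behind it; x points along the fingers, z is the direction in which the jaws open and shut, and the axes are right-handed (so a half turn about x gives the same grasp; the last joint's range is limited). The gripper opens to 85 mm and grips with 20 to 120 N. Pads are 22 mm wide; open, the fingers measure 114 mm over their backs; the gripper's body (76 mm by 85 mm) begins 54 mm behind the grasp point. The pads swing forward as they close: fully open they stand 13 mm farther back than shut.
Start: joints at [1.302, 0.32, 1.565, -0, 1.257, -0.02], TCP at [0.142, 0.557, 0.196] pointing down, gripper open.
Joint ranges: [-3.11, 3.11], [-0.84, 2.01], [0.21, 2.61], [-1.34, 4.49], [0.05, 2.63], [-2.56, 2.56]. Speed limits (rad/s): [2.57, 2.57, 3.14, 3.14, 3.14, 3.14].

## Interface

Orientations are given as a unit quaternion [w, x, y, z].
In Python, from workcell import ctrl, get_image, camera_params, order gives the robot as it stands.
- The arm moves only by the tool play_rows, never from a script. Its argument "commands" is a list of rows, each a list of 6 numbers: the shift along the tool's x, y, z scaled (see below), then the turn, a rotation vector about the tool's x, y, z scaled (see below). In form: [[dx, dy, dz, rx, ry, rz], ...]. A call has 1 to 20 rows; each row shifts and turns the commanded pose from where the row before left it, along the tool's axes as they then stand; what a row does not reach is not made up. The controller multiplies each number of a shift by 0.5 m and each number of a turn by 180 degrees. A row lasts 1/10 s, in which the tool goes at most 50 mm and 8.59 degrees, less where a joint would pass 70% of its speed; a pose out of reach is approached as far as the arm can. A call with a number of a shift or a turn outside -1 to 1 is refused whole. A call with a gripper value outside its range is refused whole. "claw" is the opening, from 0 (shut) to 1 (fully open), set as the call begins (left out, the last holds). The fingers move at their own pace and stop on an object; "force" is the grip in N (left out, the last holds). Time passes only in rows, so rows that do not move let the fingers close. It gives the time, the measured TCP pose, the force and the opening at its end, in the units of the state.
- ctrl.observe(): the state, without advancing time (a new reading comes with each control period).
- get_image(name): name is "scene" or "top" or "wrist"; returns the picture (480x640x3 uint8, red, green, blue); there is no depth.
- camera_params(name): a dict with "fx", "fy", "cx", "cy" (pixels), "R" (3x3) and "t" (3): a world point X has camera coordinates R X + t. Camera axes: x right, y down, z forward; pixel columns grow to the right and rows downward; lengths in m; the calibration is good to about 2 mm. A picture is of the moment at which its call begins: read the wrist's pose just before it. camera_params takes no time and is no camera call; for the wrist camera it gives the pose at the moment of the call.
- order.close_job(): hands the job in, once; it reports no verdict.
The state is a dict: "time": time; "q": joint angles; "qvel": joint speeds; "tau": joint torques, N m; "position": TCP position; "orientation": TCP orientation; "wrist_force": force on the tool from outside, world axes, zero at the start; "torque": the same for the moment, N m; "finger_gap": finger opening in m.
Only numpy, scipy, OpenCV 4.12 (cv2) and the standard library are available. Lean on these libraries where they do the work, as an engineer would, in place of code of your own. Each camera call takes 0.05 s, during which the arm holds its last target. There are 200 camera calls.

## Working session

There is one attempt and no reset: what is moved stays moved. The work goes in short steps, Python scripts to look and compute and a tool call to move; the robot and the scene stay as the last step left them, time stands still between calls to the robot, and variables do not carry over. Pictures are saved under pics/ and viewed, about 12 in all and at most 16, crops included, and the job is handed in when it is done.

Besides the shell and the picture viewer there is one more tool, called after "Call:" as name([rows], argument=value, ...), one row to a line, values as JSON. play_rows: Moves the arm, as the interface text tells. Shifts and turns lie within -1 to 1; 1 stands for 0.5 m of shift or 180 degrees of turn. Its arguments: {"type":"object","properties":{"commands":{"type":"array","items":{"type":"array","items":{"type":"number","minimum":-1,"maximum":1}}},"claw":{"type":"number"},"force":{"type":"number"}},"required":["commands"]}

```bash
mkdir -p pics; ls; python3 - <<'E'
from workcell import ctrl,get_image,camera_params
import cv2,numpy as np
s=ctrl.observe(); print(s)
for n in("top","scene"):
    cv2.imwrite(f"pics/{n}0.png",get_image(n)[:,:,::-1]); p=camera_params(n); print(n,p)
E
```

```text
pics
{'time': 0.0, 'q': array([ 1.30202435e+00,  3.20294362e-01,  1.56569435e+00,  9.17244336e-06,
        1.25736033e+00, -1.99820008e-02]), 'qvel': array([ 0.00019401, -0.0009765 ,  0.0017473 , -0.00096963, -0.00039305,
        0.00106359]), 'tau': array([-3.15297926e-03, -4.15521061e+01, -2.34161854e+01, -2.52261943e-04,
        8.14905914e-03, -3.58973054e-06]), 'position': array([0.14142737, 0.55678468, 0.19547493]), 'orientation': array([ 0.55767452, -0.43446717,  0.55867362,  0.43372941]), 'wrist_force': array([-0.0475764 , -0.69151789,  0.3893751 ]), 'torque': array([-0.02141935,  0.03149108, -0.04872071]), 'finger_gap': 0.08536837002605176}
top {'fx': 545.2610033436879, 'fy': 545.2610033436879, 'cx': 318.6990921130243, 'cy': 244.7272700995969, 'R': array([[ 0.00560594, -0.99996459,  0.00627614],
       [-0.98213406, -0.00668633, -0.18806377],
       [ 0.18809908, -0.00510973, -0.98213677]]), 't': array([-0.03117231,  0.54980527,  1.22151502])}
scene {'fx': 543.8473973136331, 'fy': 543.8473973136331, 'cx': 316.0263769328769, 'cy': 235.24844912399396, 'R': array([[-0.11320059,  0.99337903,  0.01958902],
       [ 0.74086679,  0.09752985, -0.66453317],
       [-0.66204383, -0.06071269, -0.74700197]]), 't': array([ 0.06646621, -0.35351361,  1.54749859])}
```

View pics/top0.png

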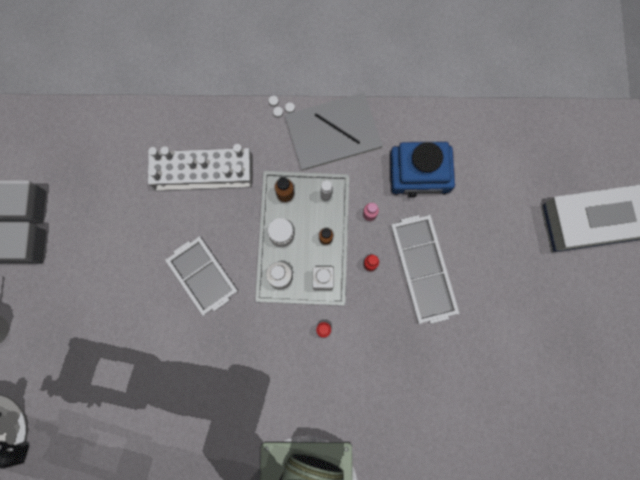

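View pics/scene0.png

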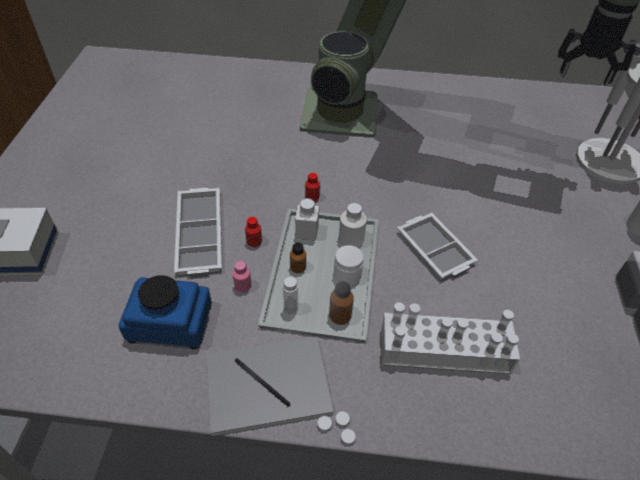

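```bash
cat >h.py <<'E'
from workcell import ctrl,get_image,camera_params
import cv2,numpy as np
def ray(p,u,v,z):
    R,t=p["R"],p["t"]; c=-R.T@t
    d=R.T@np.array([(u-p["cx"])/p["fx"],(v-p["cy"])/p["fy"],1.])
    return c+d*(z-c[2])/d[2]
def proj(p,X):
    q=p["R"]@np.array(X)+p["t"]; return p["fx"]*q[0]/q[2]+p["cx"],p["fy"]*q[1]/q[2]+p["cy"]
E
python3 - <<'E'
import cv2
i=cv2.imread("pics/top0.png")
a=i[165:315,245:385]; cv2.imwrite("pics/c1.png",cv2.resize(a,None,fx=4,fy=4,interpolation=cv2.INTER_CUBIC))
b=cv2.hconcat([i[210:330,160:245],i[210:330,385:470]]); cv2.imwrite("pics/c2.png",cv2.resize(b,None,fx=4.5,fy=4.5,interpolation=cv2.INTER_CUBIC))
E
```

```text
(no output)
```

View pics/c1.png

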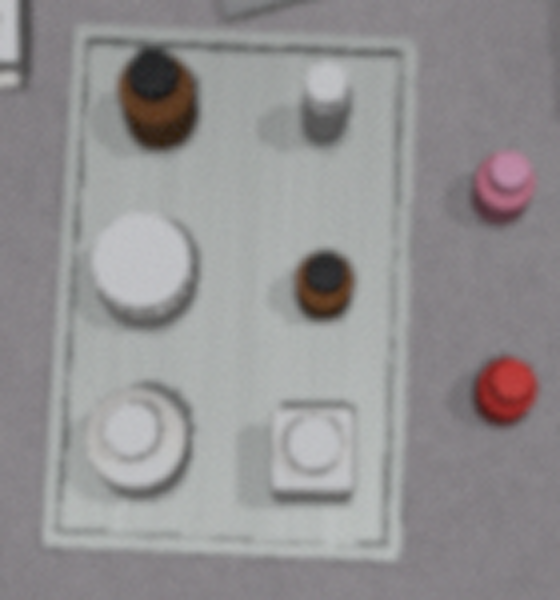

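View pics/c2.png

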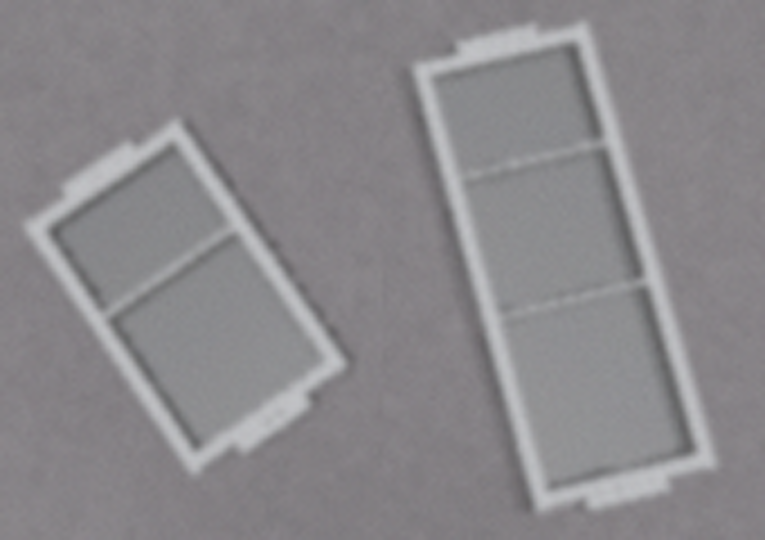

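```bash
python3 - <<'E'
from h import *
p=camera_params("top");s=camera_params("scene")
I=lambda c,k,o:((c+.5)/k-.5+o)
items={"tall":(131,431,98),"amber":(153,72,96),"small":(324,271,70),"jar":(142,262,64),"tube":(326,83,90),"square":(314,443,92)}
P={}
for n,(u,v,h) in items.items():
    X=ray(p,I(u,4,245),I(v,4,165),.003+h/1000); P[n]=X
    print(n,X.round(4),"scene px",np.round(proj(s,X)))
for n,ox,C in(("kit2",160,[(27,225),(178,119),(345,363),(194,470)]),("kit3",385-382.5/4.5,[(414,68),(588,24),(717,464),(540,511)])):
    W=np.array([ray(p,I(a,4.5,ox),I(b,4.5,210),.018) for a,b in C])[:,:2]
    o=W.mean(0); x=(W[0]+W[1]-W[2]-W[3])/2; L=np.linalg.norm(x); x/=L
    y=(W[0]+W[3]-W[1]-W[2])/2
    print(n,o.round(4),"len",L.round(4),"wid",np.linalg.norm(y).round(4),"yaw",np.degrees(np.arctan2(x[1],x[0])).round(2), np.degrees(np.arctan2(-y[0],y[1])).round(2))
    for k,d in (("kit2",-.0295),("kit2",.0445),("kit3",-.068),("kit3",.018),("kit3",.086)):
        if k==n: print(d,(o+x*d).round(4))
im=cv2.imread("pics/scene0.png")
for n,X in P.items():
    u,v=proj(s,X); cv2.circle(im,(round(u*8),round(v*8)),12,(0,255,0),1,shift=3)
cv2.imwrite("pics/c3.png",cv2.resize(im[180:340,250:400],None,fx=3.5,fy=3.5,interpolation=cv2.INTER_CUBIC))
E
```

```text
tall [0.4775 0.064  0.101 ] scene px [353. 207.]
amber [0.6858 0.0556 0.099 ] scene px [341. 286.]
small [ 0.5751 -0.0435  0.073 ] scene px [296. 245.]
jar [0.581 0.062 0.067] scene px [347. 254.]
tube [ 0.6818 -0.0439  0.093 ] scene px [288. 280.]
square [ 0.4722 -0.0378  0.095 ] scene px [305. 202.]
kit2 [0.4823 0.2512] len 0.1597 wid 0.0957 yaw 36.0 36.59
-0.0295 [0.4584 0.2338]
0.0445 [0.5183 0.2773]
kit3 [ 0.5017 -0.2814] len 0.2433 wid 0.0971 yaw 14.34 14.88
-0.068 [ 0.4358 -0.2983]
0.018 [ 0.5191 -0.277 ]
0.086 [ 0.585  -0.2601]
```

View pics/c3.png

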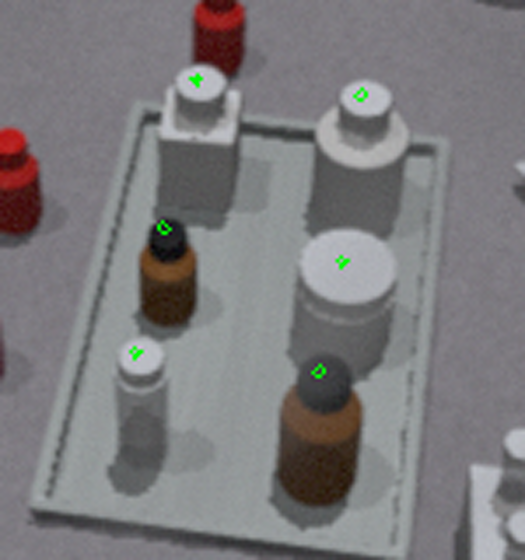

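```bash
cat >>h.py <<'E'
from scipy.spatial.transform import Rotation as Ro
def plan(x,y,z,jaw):
    """rotation (scaled) about tool axes to point down with jaw yaw, then shift (scaled) in the turned axes"""
    s=ctrl.observe(); w,a,b,c=s["orientation"]; R=Ro.from_quat([a,b,c,w])
    cur=np.degrees(np.arctan2(*R.as_matrix()[[1,0],2]))
    j=jaw+180*round((cur-jaw)/180); t=np.radians(j)
    X=np.array([0,0,-1.]);Z=np.array([np.cos(t),np.sin(t),0]);T=np.stack([X,np.cross(Z,X),Z],1)
    print("t",round(s["time"],2),"pos",s["position"].round(4),"jaw",cur.round(1),"->",j,"q6",s["q"][5].round(2),"gap",round(s["finger_gap"],4),"F",s["wrist_force"].round(1))
    rv=(R.inv()*Ro.from_matrix(T)).as_rotvec()/np.pi
    print("turn",rv.round(4),"deg",np.degrees(rv*np.pi).round(1),"shift",(T.T@(np.array([x,y,z])-s["position"])/.5).round(4))
E
python3 -c "
from h import *
plan(.4775,.065,.175,104.6)"
```

```text
t 0.1 pos [0.1415 0.5569 0.1956] jaw 75.7 -> 104.6 q6 -0.02 gap 0.0855 F [ 0.7  0.5 -0.2]
turn [-1.603e-01 -5.000e-04 -1.000e-04] deg [-28.9  -0.1  -0. ] shift [ 0.0411 -0.4024 -1.1214]
```

Call:
play_rows([
  [0, 0, 0, -0.04, 0, 0],
  [0, 0, 0, -0.04, 0, 0],
  [0, 0, 0, -0.04, 0, 0],
  [0, 0, 0, -0.0403, 0, 0],
  [0.0027, -0.0268, -0.0747, 0, 0, 0],
  [0.0027, -0.0268, -0.0747, 0, 0, 0],
  [0.0027, -0.0268, -0.0747, 0, 0, 0],
  [0.0027, -0.0268, -0.0747, 0, 0, 0],
  [0.0027, -0.0268, -0.0747, 0, 0, 0],
  [0.0027, -0.0268, -0.0747, 0, 0, 0],
  [0.0027, -0.0268, -0.0747, 0, 0, 0],
  [0.0027, -0.0268, -0.0747, 0, 0, 0],
  [0.0027, -0.0268, -0.0747, 0, 0, 0],
  [0.0027, -0.0268, -0.0747, 0, 0, 0],
  [0.0027, -0.0268, -0.0747, 0, 0, 0],
  [0.0027, -0.0268, -0.0747, 0, 0, 0],
  [0.0027, -0.0268, -0.0747, 0, 0, 0],
  [0.0027, -0.0268, -0.0747, 0, 0, 0],
  [0.0027, -0.0268, -0.0747, 0, 0, 0],
  [0, 0, 0, 0, 0, 0],
], claw=1, force=30)

```text
time: 2.1
position: [0.4794, 0.0625, 0.1755]
orientation: [-0.433, 0.559, -0.434, -0.558]
wrist_force: [-0.5, 0.3, 0.1]
finger_gap: 0.0857
```

```bash
python3 -c "
from h import *
plan(.4775,.065,.032,104.6)
p=camera_params('wrist');cv2.imwrite('pics/w1.png',get_image('wrist')[:,:,::-1])
for X in [(.4775,.065,.101),(.581,.063,.067),(.5751,-.043,.073)]: print(np.round(proj(p,X)))
"
```

```text
t 2.1 pos [0.4794 0.0625 0.1755] jaw 104.3 -> 104.6 q6 -1.71 gap 0.0857 F [-0.5  0.3  0.1]
turn [-0.0015 -0.0004  0.    ] deg [-0.3 -0.1  0. ] shift [0.2869 0.0024 0.0057]
[315. 233.]
[281. 338.]
[150. 307.]
```

View pics/w1.png

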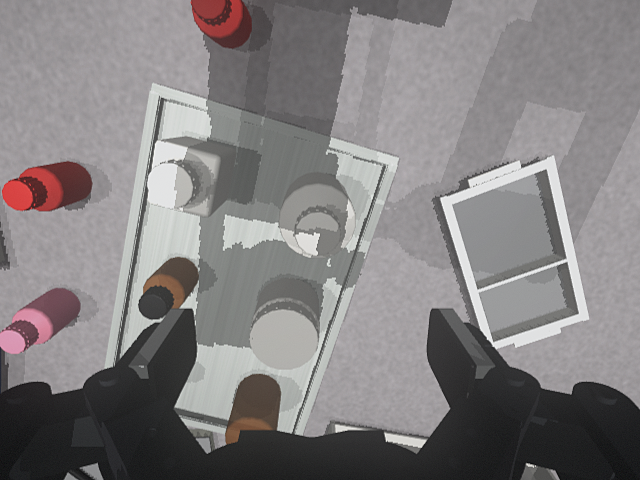

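Call:
play_rows([
  [0, 0.0024, 0.0057, 0, 0, 0],
  [0.041, 0, 0, 0, 0, 0],
  [0.041, 0, 0, 0, 0, 0],
  [0.041, 0, 0, 0, 0, 0],
  [0.041, 0, 0, 0, 0, 0],
  [0.041, 0, 0, 0, 0, 0],
  [0.041, 0, 0, 0, 0, 0],
  [0.041, 0, 0, 0, 0, 0],
  [0, 0, 0, 0, 0, 0],
  [0, 0, 0, 0, 0, 0],
], claw=1)

```text
time: 3.15
position: [0.475, 0.0693, 0.0329]
orientation: [0.432, -0.56, 0.432, 0.56]
wrist_force: [0.2, 1.2, 0.3]
finger_gap: 0.0852
```

Call:
play_rows([
  [0, 0, 0, 0, 0, 0],
  [0, 0, 0, 0, 0, 0],
  [0, 0, 0, 0, 0, 0],
  [0, 0, 0, 0, 0, 0],
  [0, 0, 0, 0, 0, 0],
  [0, 0, 0, 0, 0, 0],
  [0, 0, 0, 0, 0, 0],
  [0, 0, 0, 0, 0, 0],
  [0, 0, 0, 0, 0, 0],
  [0, 0, 0, 0, 0, 0],
], claw=0, force=30)

```text
time: 4.15
position: [0.4775, 0.0668, 0.0353]
orientation: [-0.433, 0.562, -0.432, -0.558]
wrist_force: [-1.6, -6.7, 14.5]
finger_gap: 0.0462
```

```bash
python3 -c "
from h import *
plan(.4358,-.2983,.155,104.6)
"
```

```text
t 4.15 pos [0.4775 0.0668 0.0353] jaw 104.7 -> 104.6 q6 -1.71 gap 0.0462 F [-1.6 -6.7 14.5]
turn [ 0.0003 -0.0011  0.0014] deg [ 0.1 -0.2  0.3] shift [-0.2394  0.2648 -0.6856]
```

```bash
python3 -c "
from h import *
a=get_image('scene')[140:320,230:430,::-1];b=get_image('top')[160:320,240:400,::-1]
cv2.imwrite('pics/m1.png',cv2.hconcat([cv2.resize(a,(400,360),interpolation=2),cv2.resize(b,(360,360),interpolation=2)]))
plan(.4358,-.2983,.155,104.6)
"
```

```text
t 4.25 pos [0.4775 0.0668 0.0353] jaw 104.7 -> 104.6 q6 -1.71 gap 0.0462 F [-2.2 -6.9 14.3]
turn [ 0.0004 -0.0011  0.0014] deg [ 0.1 -0.2  0.3] shift [-0.2395  0.2648 -0.6857]
```

View pics/m1.png

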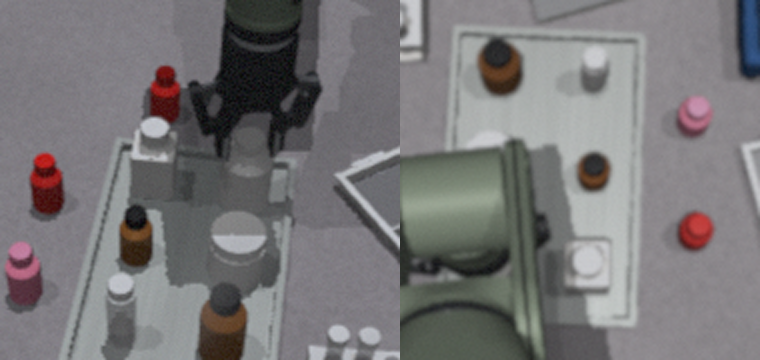

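```bash
python3 -c "
from h import *
im=get_image('scene')[:,:,::-1].copy();p=camera_params('scene');s=ctrl.observe();x,y,_=s['position']
for z,c in((s['position'][2],(0,0,255)),(.069,(0,255,0)),(.083,(255,0,0)),(.101,(255,255,0))):
    u,v=proj(p,(x,y,z));cv2.circle(im,(round(u*8),round(v*8)),8,c,-1,shift=3);print(z,u,v)
a=im[160:270,300:420]
a=cv2.convertScaleAbs(a,alpha=1.8,beta=10)
cv2.imwrite('pics/m2.png',cv2.resize(a,None,fx=5,fy=5,interpolation=2))
"
```

```text
0.03529199019353601 352.0195090594693 227.69856122550473
0.069 353.0957582840298 217.17572465267244
0.083 353.5564289719428 212.67159842226096
0.101 354.16101145524834 206.76040004790764
```

View pics/m2.png

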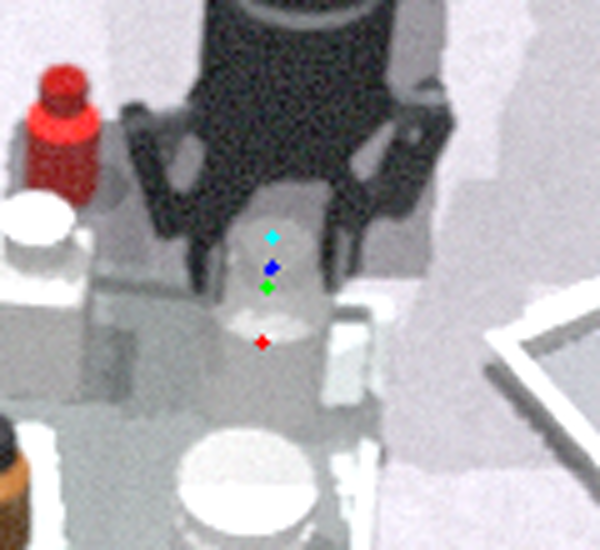

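```bash
python3 -c "
from h import *
s=ctrl.observe();p=camera_params('wrist');w,a,b,c=s['orientation'];R=Ro.from_quat([a,b,c,w]).as_matrix();P=s['position']
Rc=p['R']@R; tc=p['R']@P+p['t']; print(p['fx'],p['cx'],p['cy']);print(Rc.round(3),tc.round(4))
for dx in(0,-.013,-.02,-.03,-.045):
  print(dx,[np.round(proj(p,P+R@np.array([dx,y,z]))) for z in(-.043,.043) for y in(-.011,.011)])
cv2.imwrite('pics/w2.png',get_image('wrist')[:,:,::-1])
"
```

```text
396.30757618629127 311.35928548934464 239.08545559351214
[[ 0.    -0.001  1.   ]
 [-0.293 -0.956 -0.001]
 [ 0.956 -0.293 -0.   ]] [-0.0003  0.0191  0.1927]
0 [array([224., 299.]), array([221., 257.]), array([398., 299.]), array([401., 257.])]
-0.013 [array([218., 311.]), array([214., 267.]), array([404., 311.]), array([407., 267.])]
-0.02 [array([214., 319.]), array([211., 273.]), array([407., 319.]), array([411., 273.])]
-0.03 [array([209., 330.]), array([205., 282.]), array([412., 330.]), array([416., 282.])]
-0.045 [array([199., 350.]), array([194., 298.]), array([422., 350.]), array([427., 298.])]
```

View pics/w2.png

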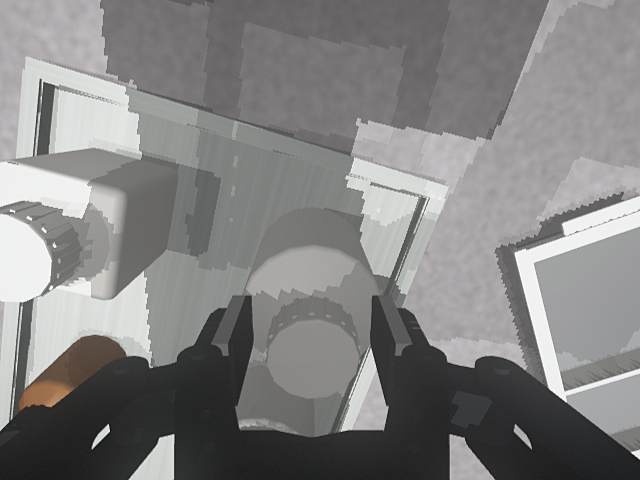

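Call:
play_rows([
  [0, 0, 0, 0, 0, 0],
  [0, 0, 0, 0, 0, 0],
  [0, 0, 0, 0, 0, 0],
  [0, 0, 0, 0, 0, 0],
  [0, 0, 0, 0, 0, 0],
  [0, 0, 0, 0, 0, 0],
], claw=1)

```text
time: 4.95
position: [0.4753, 0.0683, 0.0324]
orientation: [0.432, -0.559, 0.432, 0.56]
wrist_force: [-0.1, 0.8, -0.3]
finger_gap: 0.0856
```

```bash
python3 -c "
from h import *
plan(.4775,.065,-.003,104.6)
im=get_image('top');p=camera_params('top')
cv2.imwrite('pics/w3.png',get_image('wrist')[:,:,::-1])
"
```

```text
t 4.95 pos [0.4753 0.0683 0.0324] jaw 104.6 -> 104.6 q6 -1.71 gap 0.0856 F [-0.1  0.8 -0.3]
turn [ 0.      0.0001 -0.0001] deg [ 0.  0. -0.] shift [ 0.0707 -0.0025 -0.0076]
```

View pics/w3.png

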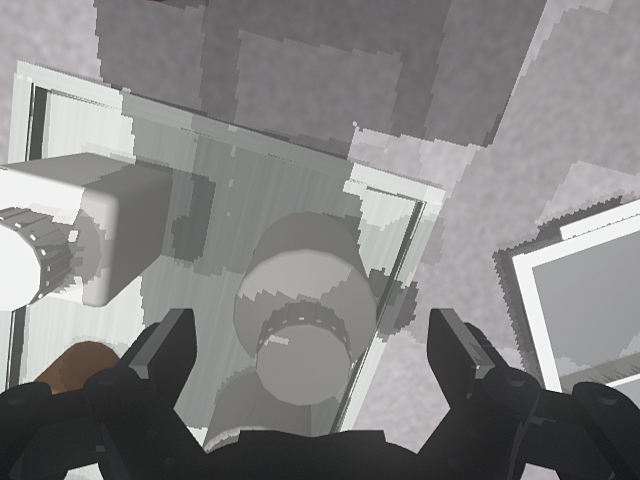

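Call:
play_rows([
  [0, -0.0025, -0.0076, 0, 0, 0],
  [0.0177, 0, 0, 0, 0, 0],
  [0.0177, 0, 0, 0, 0, 0],
  [0.0177, 0, 0, 0, 0, 0],
  [0.0177, 0, 0, 0, 0, 0],
  [0, 0, 0, 0, 0, 0],
])

```text
time: 5.65
position: [0.4763, 0.0648, -0.0044]
orientation: [0.432, -0.559, 0.433, 0.56]
wrist_force: [-0.2, -0.1, -0.8]
finger_gap: 0.0857
```

Call:
play_rows([
  [0, 0, 0, 0, 0, 0],
  [0, 0, 0, 0, 0, 0],
  [0, 0, 0, 0, 0, 0],
  [0, 0, 0, 0, 0, 0],
  [0, 0, 0, 0, 0, 0],
  [0, 0, 0, 0, 0, 0],
  [0, 0, 0, 0, 0, 0],
], claw=0)

```text
time: 6.35
position: [0.478, 0.0651, -0.0024]
orientation: [-0.433, 0.56, -0.432, -0.559]
wrist_force: [-0.8, 1.3, 5.0]
finger_gap: 0.057
```

```bash
python3 -c "
from h import *
plan(.4358,-.2983,.12,104.6)
"
```

```text
t 6.35 pos [ 0.478   0.0651 -0.0024] jaw 104.6 -> 104.6 q6 -1.71 gap 0.057 F [-0.8  1.3  5. ]
turn [-0.      0.      0.0004] deg [-0.   0.   0.1] shift [-0.2449  0.2649 -0.682 ]
```

Call:
play_rows([
  [-0.01, 0, 0, 0, 0, 0],
  [-0.025, 0, 0, 0, 0, 0],
  [-0.035, 0, 0, 0, 0, 0],
  [-0.035, 0, 0, 0, 0, 0],
  [-0.035, 0, 0, 0, 0, 0],
  [-0.035, 0, 0, 0, 0, 0],
  [-0.035, 0, 0, 0, 0, 0],
  [-0.035, 0, 0, 0, 0, 0],
  [0, 0, 0, 0, 0, 0],
])

```text
time: 7.25
position: [0.4788, 0.0649, 0.1213]
orientation: [-0.433, 0.561, -0.431, -0.558]
wrist_force: [-0.2, -0.6, -0.8]
finger_gap: 0.057
```

Call:
play_rows([
  [0, 0.01, -0.026, 0, 0, 0],
  [0, 0.02, -0.051, 0, 0, 0],
  [0, 0.02, -0.051, 0, 0, 0],
  [0, 0.02, -0.051, 0, 0, 0],
  [0, 0.02, -0.052, 0, 0, 0],
  [0, 0.02, -0.052, 0, 0, 0],
  [0, 0.02, -0.052, 0, 0, 0],
  [0, 0.02, -0.052, 0, 0, 0],
  [0, 0.02, -0.052, 0, 0, 0],
  [0, 0.02, -0.052, 0, 0, 0],
  [0, 0.02, -0.052, 0, 0, 0],
  [0, 0.02, -0.052, 0, 0, 0],
  [0, 0.02, -0.052, 0, 0, 0],
  [0, 0.015, -0.035, 0, 0, 0],
  [0, 0, 0, 0, 0, 0],
  [0, 0, 0, 0, 0, 0],
])

```text
time: 8.85
position: [0.4339, -0.2982, 0.1183]
orientation: [0.433, -0.558, 0.433, 0.56]
wrist_force: [-1.1, 0.1, -2.7]
finger_gap: 0.0566
```

```bash
python3 -c "
from h import *
plan(.4358,-.2983,-.0015,104.6)
im=get_image('scene')[150:310,130:330,::-1];wr=get_image('wrist')[:,:,::-1]
cv2.imwrite('pics/p1.png',cv2.hconcat([cv2.resize(im,(400,320),interpolation=2),cv2.resize(wr,(400,320))]))
"
```

```text
t 8.85 pos [ 0.4339 -0.2982  0.1183] jaw 104.5 -> 104.6 q6 -2.45 gap 0.0566 F [-1.1  0.1 -2.7]
turn [-0.0004  0.0009 -0.0006] deg [-0.1  0.2 -0.1] shift [ 0.2396 -0.0035 -0.0011]
```

View pics/p1.png

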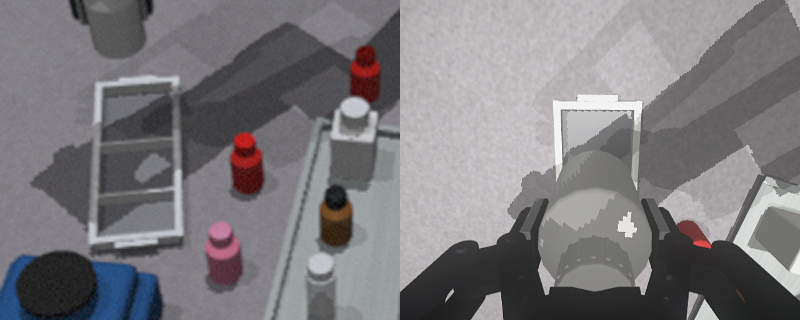

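Call:
play_rows([
  [0.02, -0.0035, -0.001, 0, 0, 0],
  [0.035, 0, 0, 0, 0, 0],
  [0.035, 0, 0, 0, 0, 0],
  [0.035, 0, 0, 0, 0, 0],
  [0.035, 0, 0, 0, 0, 0],
  [0.03, 0, 0, 0, 0, 0],
  [0.02, 0, 0, 0, 0, 0],
  [0.01, 0, 0, 0, 0, 0],
  [0.008, 0, 0, 0, 0, 0],
  [0.005, 0, 0, 0, 0, 0],
  [0, 0, 0, 0, 0, 0],
  [0, 0, 0, 0, 0, 0],
])

```text
time: 10.15
position: [0.4375, -0.2987, 0.0035]
orientation: [-0.432, 0.56, -0.432, -0.559]
wrist_force: [-0.4, 0.5, -1.5]
finger_gap: 0.057
```

```bash
python3 -c "
from h import *
for i in range(4):
  plan(.4358,-.2983,-.0024,104.6); get_image('top')
"
```

```text
t 10.15 pos [ 0.4375 -0.2987  0.0035] jaw 104.6 -> 104.6 q6 -2.45 gap 0.057 F [-0.4  0.5 -1.5]
turn [-0.     -0.0002  0.0002] deg [-0. -0.  0.] shift [0.0119 0.003  0.0017]
t 10.2 pos [ 0.4375 -0.2987  0.0036] jaw 104.6 -> 104.6 q6 -2.45 gap 0.0571 F [ 1.   0.4 -0.9]
turn [-0.     -0.0002  0.0002] deg [-0. -0.  0.] shift [0.0119 0.003  0.0017]
t 10.25 pos [ 0.4374 -0.2987  0.0036] jaw 104.6 -> 104.6 q6 -2.45 gap 0.0568 F [ 0.3 -0.8 -1.7]
turn [-0.     -0.0002  0.0002] deg [-0. -0.  0.] shift [0.0119 0.0029 0.0017]
t 10.3 pos [ 0.4374 -0.2987  0.0035] jaw 104.6 -> 104.6 q6 -2.45 gap 0.0569 F [-0.4 -0.  -1.8]
turn [-0.     -0.0002  0.0002] deg [-0. -0.  0.] shift [0.0118 0.0028 0.0016]
```

Call:
play_rows([
  [0.004, 0, 0, 0, 0, 0],
  [0, 0, 0, 0, 0, 0],
  [0.004, 0, 0, 0, 0, 0],
  [0, 0, 0, 0, 0, 0],
  [0, 0, 0, 0, 0, 0],
])

```text
time: 10.85
position: [0.4371, -0.2985, -0.001]
orientation: [0.432, -0.559, 0.432, 0.56]
wrist_force: [-0.0, -0.1, -1.9]
finger_gap: 0.0569
```

Call:
play_rows([
  [0.003, 0, 0, 0, 0, 0],
  [0, 0, 0, 0, 0, 0],
  [0, 0, 0, 0, 0, 0],
])

```text
time: 11.15
position: [0.4373, -0.2985, -0.0024]
orientation: [-0.432, 0.56, -0.432, -0.559]
wrist_force: [0.0, -1.0, -1.4]
finger_gap: 0.0569
```

Call:
play_rows([
  [0.003, 0, 0, 0, 0, 0],
  [0, 0, 0, 0, 0, 0],
  [0, 0, 0, 0, 0, 0],
])

```text
time: 11.45
position: [0.4373, -0.2986, -0.0024]
orientation: [-0.432, 0.56, -0.432, -0.559]
wrist_force: [-3.4, 1.9, 9.7]
finger_gap: 0.057
```

```bash
python3 -c "
from h import *
plan(.4358,-.2983,-.0024,104.6)"
```

```text
t 11.45 pos [ 0.4373 -0.2986 -0.0024] jaw 104.6 -> 104.6 q6 -2.45 gap 0.057 F [-3.4  1.9  9.7]
turn [ 0.     -0.0002  0.0002] deg [ 0. -0.  0.] shift [-0.0001  0.0027  0.0013]
```

Call:
play_rows([
  [-0.002, 0, 0, 0, 0, 0],
  [0, 0, 0, 0, 0, 0],
  [0, 0, 0, 0, 0, 0],
  [0, 0, 0, 0, 0, 0],
  [0, 0, 0, 0, 0, 0],
  [-0.02, 0, 0, 0, 0, 0],
  [-0.04, 0, 0, 0, 0, 0],
  [-0.04, 0, 0, 0, 0, 0],
  [-0.04, 0, 0, 0, 0, 0],
  [-0.04, 0, 0, 0, 0, 0],
  [-0.03, 0, 0, 0, 0, 0],
  [0, 0, 0, 0, 0, 0],
  [0, 0, 0, 0, 0, 0],
], claw=1)

```text
time: 12.75
position: [0.437, -0.2984, 0.1023]
orientation: [-0.432, 0.56, -0.432, -0.559]
wrist_force: [-0.5, -0.4, 0.0]
finger_gap: 0.0856
```

```bash
python3 -c "
from h import *
plan(.6858,.0565,.1,104.6)
cv2.imwrite('pics/s2.png',get_image('scene')[:,:,::-1])"
```

```text
t 12.75 pos [ 0.437  -0.2984  0.1023] jaw 104.6 -> 104.6 q6 -2.45 gap 0.0856 F [-0.5 -0.4  0. ]
turn [-0.     -0.0001  0.0001] deg [-0. -0.  0.] shift [ 0.0046 -0.6604  0.5615]
```

Call:
play_rows([
  [0, -0.023, 0.02, 0, 0, 0],
  [0, -0.047, 0.04, 0, 0, 0],
  [0, -0.047, 0.04, 0, 0, 0],
  [0, -0.047, 0.04, 0, 0, 0],
  [0, -0.047, 0.04, 0, 0, 0],
  [0, -0.047, 0.04, 0, 0, 0],
  [0, -0.047, 0.04, 0, 0, 0],
  [0, -0.047, 0.04, 0, 0, 0],
  [0, -0.047, 0.04, 0, 0, 0],
  [0, -0.047, 0.04, 0, 0, 0],
  [0, -0.047, 0.04, 0, 0, 0],
  [0, -0.047, 0.04, 0, 0, 0],
  [0, -0.047, 0.04, 0, 0, 0],
  [0, -0.047, 0.04, 0, 0, 0],
  [0, -0.026, 0.0215, 0, 0, 0],
  [0, 0, 0, 0, 0, 0],
  [0, 0, 0, 0, 0, 0],
])

```text
time: 14.5
position: [0.6848, 0.0569, 0.1009]
orientation: [0.431, -0.559, 0.433, 0.56]
wrist_force: [-0.2, 0.3, 0.8]
finger_gap: 0.0854
```

```bash
python3 -c "
from h import *
plan(.6858,.0565,-.003,104.6)"
```

```text
t 14.5 pos [0.6848 0.0569 0.1009] jaw 104.7 -> 104.6 q6 -1.76 gap 0.0854 F [-0.2  0.3  0.8]
turn [ 0.0003  0.0001 -0.0008] deg [ 0.1  0.  -0.1] shift [ 0.2079 -0.0018 -0.0013]
```

Call:
play_rows([
  [0.02, -0.0018, -0.0013, 0, 0, 0],
  [0.035, 0, 0, 0, 0, 0],
  [0.035, 0, 0, 0, 0, 0],
  [0.035, 0, 0, 0, 0, 0],
  [0.035, 0, 0, 0, 0, 0],
  [0.03, 0, 0, 0, 0, 0],
  [0.018, 0, 0, 0, 0, 0],
  [0, 0, 0, 0, 0, 0],
  [0, 0, 0, 0, 0, 0],
])

```text
time: 15.4
position: [0.6871, 0.0558, -0.0015]
orientation: [-0.433, 0.56, -0.432, -0.559]
wrist_force: [0.3, 1.4, 0.3]
finger_gap: 0.0852
```

Call:
play_rows([
  [0, 0, 0, 0, 0, 0],
  [0, 0, 0, 0, 0, 0],
  [0, 0, 0, 0, 0, 0],
  [0, 0, 0, 0, 0, 0],
  [0, 0, 0, 0, 0, 0],
  [0, 0, 0, 0, 0, 0],
  [0, 0, 0, 0, 0, 0],
  [0, 0, 0, 0, 0, 0],
], claw=0)

```text
time: 16.2
position: [0.6874, 0.0563, -0.0008]
orientation: [-0.433, 0.56, -0.432, -0.559]
wrist_force: [-0.3, 1.4, 6.1]
finger_gap: 0.0453
```

```bash
python3 -c "
from h import *
plan(.5191,-.277,.117,104.6)"
```

```text
t 16.2 pos [ 0.6874  0.0563 -0.0008] jaw 104.6 -> 104.6 q6 -1.76 gap 0.0453 F [-0.3  1.4  6.1]
turn [-0.      0.0001  0.0006] deg [-0.   0.   0.1] shift [-0.2356  0.4937 -0.5603]
```

Call:
play_rows([
  [-0.01, 0, 0, 0, 0, 0],
  [-0.025, 0, 0, 0, 0, 0],
  [-0.035, 0, 0, 0, 0, 0],
  [-0.035, 0, 0, 0, 0, 0],
  [-0.035, 0, 0, 0, 0, 0],
  [-0.035, 0, 0, 0, 0, 0],
  [-0.035, 0, 0, 0, 0, 0],
  [-0.025, 0, 0, 0, 0, 0],
  [0, 0, 0, 0, 0, 0],
])

```text
time: 17.1
position: [0.688, 0.0559, 0.1181]
orientation: [-0.433, 0.561, -0.431, -0.558]
wrist_force: [0.3, 0.5, -1.8]
finger_gap: 0.0451
```

Call:
play_rows([
  [0, 0.018, -0.021, 0, 0, 0],
  [0, 0.038, -0.043, 0, 0, 0],
  [0, 0.038, -0.043, 0, 0, 0],
  [0, 0.038, -0.043, 0, 0, 0],
  [0, 0.038, -0.043, 0, 0, 0],
  [0, 0.038, -0.043, 0, 0, 0],
  [0, 0.038, -0.043, 0, 0, 0],
  [0, 0.038, -0.043, 0, 0, 0],
  [0, 0.038, -0.043, 0, 0, 0],
  [0, 0.038, -0.043, 0, 0, 0],
  [0, 0.038, -0.043, 0, 0, 0],
  [0, 0.038, -0.043, 0, 0, 0],
  [0, 0.038, -0.043, 0, 0, 0],
  [0, 0.02, -0.0233, 0, 0, 0],
  [0, 0, 0, 0, 0, 0],
  [0, 0, 0, 0, 0, 0],
])

```text
time: 18.7
position: [0.5179, -0.277, 0.1151]
orientation: [0.433, -0.559, 0.432, 0.56]
wrist_force: [0.1, -0.4, -1.8]
finger_gap: 0.0451
```

```bash
python3 -c "
from h import *
plan(.5191,-.277,-.0008,104.6)"
```

```text
t 18.7 pos [ 0.5179 -0.277   0.1151] jaw 104.6 -> 104.6 q6 -2.34 gap 0.0451 F [ 0.1 -0.4 -1.8]
turn [-0.0003  0.0005 -0.0001] deg [-0.   0.1 -0. ] shift [ 0.2318 -0.0023 -0.0005]
```

Call:
play_rows([
  [0.02, -0.0023, 0, 0, 0, 0],
  [0.035, 0, 0, 0, 0, 0],
  [0.035, 0, 0, 0, 0, 0],
  [0.035, 0, 0, 0, 0, 0],
  [0.035, 0, 0, 0, 0, 0],
  [0.03, 0, 0, 0, 0, 0],
  [0.02, 0, 0, 0, 0, 0],
  [0.01, 0, 0, 0, 0, 0],
  [0.005, 0, 0, 0, 0, 0],
  [0, 0, 0, 0, 0, 0],
  [0, 0, 0, 0, 0, 0],
])

```text
time: 19.8
position: [0.52, -0.2773, 0.0037]
orientation: [-0.432, 0.56, -0.432, -0.559]
wrist_force: [-0.7, -0.9, -1.6]
finger_gap: 0.0455
```

Call:
play_rows([
  [0.004, 0, 0, 0, 0, 0],
  [0, 0, 0, 0, 0, 0],
  [0, 0, 0, 0, 0, 0],
])

```text
time: 20.1
position: [0.5195, -0.2772, 0.0013]
orientation: [-0.432, 0.56, -0.432, -0.559]
wrist_force: [-0.7, -0.3, -0.7]
finger_gap: 0.0453
```

Call:
play_rows([
  [0.003, 0, 0, 0, 0, 0],
  [0, 0, 0, 0, 0, 0],
  [0, 0, 0, 0, 0, 0],
])

```text
time: 20.4
position: [0.5194, -0.2771, -0.0004]
orientation: [0.432, -0.559, 0.432, 0.56]
wrist_force: [0.8, -0.4, -1.2]
finger_gap: 0.045
```

Call:
play_rows([
  [0.002, 0, 0, 0, 0, 0],
  [0, 0, 0, 0, 0, 0],
  [0, 0, 0, 0, 0, 0],
])

```text
time: 20.7
position: [0.5195, -0.2772, -0.0008]
orientation: [-0.432, 0.56, -0.432, -0.559]
wrist_force: [-2.0, 1.0, 4.6]
finger_gap: 0.0448
```

Call:
play_rows([
  [-0.001, 0, 0, 0, 0, 0],
  [0, 0, 0, 0, 0, 0],
  [0, 0, 0, 0, 0, 0],
  [0, 0, 0, 0, 0, 0],
  [0, 0, 0, 0, 0, 0],
  [-0.02, 0, 0, 0, 0, 0],
  [-0.04, 0, 0, 0, 0, 0],
  [-0.04, 0, 0, 0, 0, 0],
  [-0.04, 0, 0, 0, 0, 0],
  [-0.04, 0, 0, 0, 0, 0],
  [-0.03, 0, 0, 0, 0, 0],
  [0, 0, 0, 0, 0, 0],
  [0, 0, 0, 0, 0, 0],
], claw=1)

```text
time: 22.0
position: [0.5194, -0.2771, 0.1044]
orientation: [-0.432, 0.56, -0.432, -0.559]
wrist_force: [-0.1, -0.2, -0.6]
finger_gap: 0.0856
```

```bash
python3 -c "
from h import *
plan(.5755,-.0425,.09,104.6)"
```

```text
t 22.0 pos [ 0.5194 -0.2771  0.1044] jaw 104.6 -> 104.6 q6 -2.34 gap 0.0856 F [-0.1 -0.2 -0.6]
turn [-0.     -0.0001  0.0001] deg [-0. -0.  0.] shift [ 0.0287 -0.2269  0.4258]
```

Call:
play_rows([
  [0, -0.012, 0.023, 0, 0, 0],
  [0, -0.025, 0.047, 0, 0, 0],
  [0, -0.025, 0.047, 0, 0, 0],
  [0, -0.025, 0.047, 0, 0, 0],
  [0, -0.025, 0.047, 0, 0, 0],
  [0, -0.025, 0.047, 0, 0, 0],
  [0, -0.025, 0.047, 0, 0, 0],
  [0, -0.025, 0.047, 0, 0, 0],
  [0, -0.025, 0.047, 0, 0, 0],
  [0.0287, -0.015, 0.027, 0, 0, 0],
  [0, 0, 0, 0, 0, 0],
  [0, 0, 0, 0, 0, 0],
])

```text
time: 23.2
position: [0.5745, -0.0424, 0.0884]
orientation: [0.431, -0.559, 0.433, 0.56]
wrist_force: [-0.3, 0.2, 0.1]
finger_gap: 0.0855
```

```bash
python3 -c "
from h import *
plan(.5755,-.0425,-.018,104.6)"
```

```text
t 23.2 pos [ 0.5745 -0.0424  0.0884] jaw 104.6 -> 104.6 q6 -1.92 gap 0.0855 F [-0.3  0.2  0.1]
turn [ 0.0002  0.0002 -0.001 ] deg [ 0.   0.  -0.2] shift [ 0.2128 -0.0018 -0.0006]
```

Call:
play_rows([
  [0.02, -0.002, 0, 0, 0, 0],
  [0.035, 0, 0, 0, 0, 0],
  [0.035, 0, 0, 0, 0, 0],
  [0.035, 0, 0, 0, 0, 0],
  [0.035, 0, 0, 0, 0, 0],
  [0.03, 0, 0, 0, 0, 0],
  [0.022, 0, 0, 0, 0, 0],
  [0, 0, 0, 0, 0, 0],
  [0, 0, 0, 0, 0, 0],
])

```text
time: 24.1
position: [0.5768, -0.0426, -0.0161]
orientation: [-0.433, 0.559, -0.433, -0.559]
wrist_force: [0.1, 0.5, 0.6]
finger_gap: 0.0852
```

Call:
play_rows([
  [0, 0, 0, 0, 0, 0],
  [0, 0, 0, 0, 0, 0],
  [0, 0, 0, 0, 0, 0],
  [0, 0, 0, 0, 0, 0],
  [0, 0, 0, 0, 0, 0],
  [0, 0, 0, 0, 0, 0],
  [0, 0, 0, 0, 0, 0],
  [0, 0, 0, 0, 0, 0],
  [0, 0, 0, 0, 0, 0],
], claw=0)

```text
time: 25.0
position: [0.5769, -0.0421, -0.0155]
orientation: [-0.433, 0.56, -0.432, -0.559]
wrist_force: [-1.1, 0.7, 5.4]
finger_gap: 0.0349
```

```bash
python3 -c "
from h import *
plan(.585,-.2601,.085,104.6)"
```

```text
t 25.0 pos [ 0.5769 -0.0421 -0.0155] jaw 104.6 -> 104.6 q6 -1.92 gap 0.0349 F [-1.1  0.7  5.4]
turn [ 0.     -0.0001  0.0003] deg [ 0.  -0.   0.1] shift [-0.2011  0.0943 -0.426 ]
```

Call:
play_rows([
  [-0.01, 0, 0, 0, 0, 0],
  [-0.025, 0, 0, 0, 0, 0],
  [-0.035, 0, 0, 0, 0, 0],
  [-0.035, 0, 0, 0, 0, 0],
  [-0.035, 0, 0, 0, 0, 0],
  [-0.035, 0, 0, 0, 0, 0],
  [-0.026, 0, 0, 0, 0, 0],
  [0, 0, 0, 0, 0, 0],
])

```text
time: 25.8
position: [0.578, -0.0423, 0.0866]
orientation: [-0.433, 0.561, -0.432, -0.558]
wrist_force: [0.1, 0.3, -0.8]
finger_gap: 0.035
```

Call:
play_rows([
  [0, 0.005, -0.023, 0, 0, 0],
  [0, 0.01, -0.045, 0, 0, 0],
  [0, 0.01, -0.045, 0, 0, 0],
  [0, 0.01, -0.045, 0, 0, 0],
  [0, 0.01, -0.045, 0, 0, 0],
  [0, 0.01, -0.045, 0, 0, 0],
  [0, 0.01, -0.045, 0, 0, 0],
  [0, 0.01, -0.045, 0, 0, 0],
  [0, 0.01, -0.045, 0, 0, 0],
  [0, 0.0093, -0.043, 0, 0, 0],
  [0, 0, 0, 0, 0, 0],
  [0, 0, 0, 0, 0, 0],
])

```text
time: 27.0
position: [0.5836, -0.2605, 0.0829]
orientation: [0.433, -0.558, 0.433, 0.56]
wrist_force: [0.2, 0.8, -0.4]
finger_gap: 0.0353
```

```bash
python3 -c "
from h import *
plan(.585,-.2601,-.0155,104.6)"
```

```text
t 27.0 pos [ 0.5836 -0.2605  0.0829] jaw 104.5 -> 104.6 q6 -2.26 gap 0.0353 F [ 0.2  0.8 -0.4]
turn [-0.0004  0.0007 -0.0006] deg [-0.1  0.1 -0.1] shift [ 0.1968 -0.0029  0.    ]
```

Call:
play_rows([
  [0.02, -0.0025, 0, 0, 0, 0],
  [0.035, 0, 0, 0, 0, 0],
  [0.035, 0, 0, 0, 0, 0],
  [0.035, 0, 0, 0, 0, 0],
  [0.03, 0, 0, 0, 0, 0],
  [0.02, 0, 0, 0, 0, 0],
  [0.015, 0, 0, 0, 0, 0],
  [0.005, 0, 0, 0, 0, 0],
  [0.002, 0, 0, 0, 0, 0],
  [0, 0, 0, 0, 0, 0],
  [0, 0, 0, 0, 0, 0],
])

```text
time: 28.1
position: [0.5863, -0.2601, -0.0136]
orientation: [-0.433, 0.56, -0.432, -0.559]
wrist_force: [-0.2, -0.4, -0.8]
finger_gap: 0.0352
```

Call:
play_rows([
  [0.003, 0, 0, 0, 0, 0],
  [0, 0, 0, 0, 0, 0],
  [0, 0, 0, 0, 0, 0],
])

```text
time: 28.4
position: [0.586, -0.26, -0.0155]
orientation: [-0.432, 0.56, -0.432, -0.559]
wrist_force: [-0.1, 0.6, 0.0]
finger_gap: 0.0351
```

Call:
play_rows([
  [0.002, 0, 0, 0, 0, 0],
  [0, 0, 0, 0, 0, 0],
  [0, 0, 0, 0, 0, 0],
])

```text
time: 28.7
position: [0.5861, -0.26, -0.0155]
orientation: [-0.433, 0.56, -0.432, -0.559]
wrist_force: [-2.2, 0.4, 6.7]
finger_gap: 0.0348
```

Call:
play_rows([
  [-0.002, 0, 0, 0, 0, 0],
  [0, 0, 0, 0, 0, 0],
  [0, 0, 0, 0, 0, 0],
  [0, 0, 0, 0, 0, 0],
  [0, 0, 0, 0, 0, 0],
  [-0.02, 0, 0, 0, 0, 0],
  [-0.04, 0, 0, 0, 0, 0],
  [-0.04, 0, 0, 0, 0, 0],
  [-0.04, 0, 0, 0, 0, 0],
  [-0.04, 0, 0, 0, 0, 0],
  [-0.04, 0, 0, 0, 0, 0],
  [0, 0, 0, 0, 0, 0],
  [0, 0, 0, 0, 0, 0],
], claw=0.65)

```text
time: 30.0
position: [0.5858, -0.2598, 0.0946]
orientation: [-0.433, 0.56, -0.432, -0.559]
wrist_force: [-0.0, -0.1, -0.9]
finger_gap: 0.0556
```

```bash
python3 -c "
from h import *
plan(.581,.063,.09,126.3)"
```

```text
t 30.0 pos [ 0.5858 -0.2598  0.0946] jaw 104.6 -> 126.3 q6 -2.26 gap 0.0556 F [-0.  -0.1 -0.9]
turn [-0.1206 -0.0002  0.0002] deg [-21.7  -0.    0. ] shift [ 0.0092 -0.3744  0.5261]
```

```bash
python3 -c "
from h import *
plan(.581,.063,.09,104.6)"
```

```text
t 30.0 pos [ 0.5858 -0.2598  0.0946] jaw 104.6 -> 104.6 q6 -2.26 gap 0.0556 F [-0.  -0.1 -0.9]
turn [-0.     -0.0001  0.0002] deg [-0. -0.  0.] shift [ 0.0092 -0.1534  0.6272]
```

Call:
play_rows([
  [0, -0.006, 0.027, 0, 0, 0],
  [0, -0.013, 0.054, 0, 0, 0],
  [0, -0.013, 0.054, 0, 0, 0],
  [0, -0.013, 0.054, 0, 0, 0],
  [0, -0.013, 0.054, 0, 0, 0],
  [0, -0.013, 0.054, 0, 0, 0],
  [0, -0.013, 0.054, 0, 0, 0],
  [0, -0.013, 0.054, 0, 0, 0],
  [0, -0.013, 0.054, 0, 0, 0],
  [0, -0.013, 0.054, 0, 0, 0],
  [0, -0.013, 0.054, 0, 0, 0],
  [0, -0.013, 0.054, 0, 0, 0],
  [0, -0.0044, 0.006, 0, 0, 0],
  [0, 0, 0, -0.03, 0, 0],
  [0, 0, 0, -0.04, 0, 0],
  [0, 0, 0, -0.04, 0, 0],
  [0, 0, 0, -0.0106, 0, 0],
  [0, 0, 0, 0, 0, 0],
], claw=1)

```text
time: 31.8
position: [0.5802, 0.0626, 0.0934]
orientation: [0.319, -0.63, 0.32, 0.631]
wrist_force: [-0.4, 0.6, 0.4]
finger_gap: 0.0853
```

```bash
python3 -c "
from h import *
plan(.581,.063,-.017,126.3)"
```

```text
t 31.8 pos [0.5802 0.0626 0.0934] jaw 126.3 -> 126.3 q6 -2.12 gap 0.0853 F [-0.4  0.6  0.4]
turn [-0.0001  0.0003 -0.0006] deg [-0.   0.1 -0.1] shift [ 2.207e-01 -1.800e-03 -2.000e-04]
```

Call:
play_rows([
  [0.02, -0.0018, 0, 0, 0, 0],
  [0.035, 0, 0, 0, 0, 0],
  [0.035, 0, 0, 0, 0, 0],
  [0.035, 0, 0, 0, 0, 0],
  [0.035, 0, 0, 0, 0, 0],
  [0.035, 0, 0, 0, 0, 0],
  [0.024, 0, 0, 0, 0, 0],
  [0, 0, 0, 0, 0, 0],
  [0, 0, 0, 0, 0, 0],
])

```text
time: 32.7
position: [0.5819, 0.0634, -0.0153]
orientation: [0.319, -0.631, 0.319, 0.631]
wrist_force: [0.0, 0.1, 0.5]
finger_gap: 0.0853
```

Call:
play_rows([
  [0, 0, 0, 0, 0, 0],
  [0, 0, 0, 0, 0, 0],
  [0, 0, 0, 0, 0, 0],
  [0, 0, 0, 0, 0, 0],
  [0, 0, 0, 0, 0, 0],
  [0, 0, 0, 0, 0, 0],
  [0, 0, 0, 0, 0, 0],
], claw=0)

```text
time: 33.4
position: [0.5826, 0.0636, -0.0141]
orientation: [-0.32, 0.631, -0.319, -0.63]
wrist_force: [-0.8, -0.1, 6.2]
finger_gap: 0.0585
```

```bash
python3 -c "
from h import *
plan(.4584,.2338,.05,126.3)"
```

```text
t 33.4 pos [ 0.5826  0.0636 -0.0141] jaw 126.3 -> 126.3 q6 -2.12 gap 0.0585 F [-0.8 -0.1  6.2]
turn [ 0.     -0.0003  0.0006] deg [ 0.  -0.1  0.1] shift [-0.1282 -0.0014  0.4214]
```

Call:
play_rows([
  [-0.01, 0, 0, 0, 0, 0],
  [-0.025, 0, 0, 0, 0, 0],
  [-0.035, 0, 0, 0, 0, 0],
  [-0.035, 0, 0, 0, 0, 0],
  [-0.023, 0, 0, 0, 0, 0],
  [0, 0, 0.02, 0, 0, 0],
  [0, 0, 0.04, 0, 0, 0],
  [0, 0, 0.045, 0, 0, 0],
  [0, 0, 0.045, 0, 0, 0],
  [0, 0, 0.045, 0, 0, 0],
  [0, 0, 0.045, 0, 0, 0],
  [0, 0, 0.045, 0, 0, 0],
  [0, 0, 0.045, 0, 0, 0],
  [0, 0, 0.045, 0, 0, 0],
  [0, -0.0014, 0.04, 0, 0, 0],
  [0, 0, 0.0064, 0, 0, 0],
  [0, 0, 0, 0, 0, 0],
  [0, 0, 0, 0, 0, 0],
])

```text
time: 35.2
position: [0.4576, 0.2332, 0.0485]
orientation: [0.319, -0.631, 0.319, 0.631]
wrist_force: [1.2, 0.2, -1.5]
finger_gap: 0.0582
```

```bash
python3 -c "
from h import *
plan(.4584,.2338,-.0141,126.3)"
```

```text
t 35.2 pos [0.4576 0.2332 0.0485] jaw 126.3 -> 126.3 q6 -1.76 gap 0.0582 F [ 1.2  0.2 -1.5]
turn [ 0.     -0.     -0.0001] deg [ 0. -0. -0.] shift [ 1.253e-01 -2.000e-03 -1.000e-04]
```

Call:
play_rows([
  [0.015, -0.002, 0, 0, 0, 0],
  [0.03, 0, 0, 0, 0, 0],
  [0.03, 0, 0, 0, 0, 0],
  [0.025, 0, 0, 0, 0, 0],
  [0.015, 0, 0, 0, 0, 0],
  [0.008, 0, 0, 0, 0, 0],
  [0.003, 0, 0, 0, 0, 0],
  [0, 0, 0, 0, 0, 0],
  [0, 0, 0, 0, 0, 0],
])

```text
time: 36.1
position: [0.4589, 0.2344, -0.0138]
orientation: [-0.32, 0.631, -0.319, -0.631]
wrist_force: [-0.8, 0.3, -1.1]
finger_gap: 0.0586
```

Call:
play_rows([
  [0.002, 0, 0, 0, 0, 0],
  [0, 0, 0, 0, 0, 0],
  [0, 0, 0, 0, 0, 0],
])

```text
time: 36.4
position: [0.459, 0.2345, -0.0141]
orientation: [-0.32, 0.631, -0.319, -0.631]
wrist_force: [-1.6, -1.1, 5.6]
finger_gap: 0.0582
```

Call:
play_rows([
  [-0.002, 0, 0, 0, 0, 0],
  [0, 0, 0, 0, 0, 0],
  [0, 0, 0, 0, 0, 0],
  [0, 0, 0, 0, 0, 0],
  [0, 0, 0, 0, 0, 0],
  [-0.02, 0, 0, 0, 0, 0],
  [-0.04, 0, 0, 0, 0, 0],
  [-0.04, 0, 0, 0, 0, 0],
  [-0.04, 0, 0, 0, 0, 0],
  [-0.04, 0, 0, 0, 0, 0],
  [-0.04, 0, 0, 0, 0, 0],
  [0, 0, 0, 0, 0, 0],
  [0, 0, 0, 0, 0, 0],
], claw=1)

```text
time: 37.7
position: [0.4584, 0.2342, 0.0961]
orientation: [-0.32, 0.631, -0.319, -0.631]
wrist_force: [-1.0, -0.5, -0.3]
finger_gap: 0.0857
```

```bash
python3 -c "
from h import *
plan(.682,-.0435,.095,126.3)"
```

```text
t 37.7 pos [0.4584 0.2342 0.0961] jaw 126.3 -> 126.3 q6 -1.75 gap 0.0857 F [-1.  -0.5 -0.3]
turn [ 0.     -0.      0.0003] deg [ 0.  -0.   0.1] shift [ 0.0023 -0.0316 -0.7124]
```

Call:
play_rows([
  [0, -0.001, -0.025, 0, 0, 0],
  [0, -0.0025, -0.055, 0, 0, 0],
  [0, -0.0025, -0.055, 0, 0, 0],
  [0, -0.0025, -0.055, 0, 0, 0],
  [0, -0.0025, -0.055, 0, 0, 0],
  [0, -0.0025, -0.055, 0, 0, 0],
  [0, -0.0025, -0.055, 0, 0, 0],
  [0, -0.0025, -0.055, 0, 0, 0],
  [0, -0.0025, -0.055, 0, 0, 0],
  [0, -0.0025, -0.055, 0, 0, 0],
  [0, -0.0025, -0.055, 0, 0, 0],
  [0, -0.0025, -0.055, 0, 0, 0],
  [0, -0.0025, -0.055, 0, 0, 0],
  [0, -0.0025, -0.0275, 0, 0, 0],
  [0, 0, 0, 0, 0, 0],
  [0, 0, 0, 0, 0, 0],
  [0, 0, 0, 0, 0, 0],
])

```text
time: 39.4
position: [0.6819, -0.042, 0.0955]
orientation: [0.319, -0.631, 0.319, 0.632]
wrist_force: [0.2, -0.3, -0.3]
finger_gap: 0.0854
```

```bash
python3 -c "
from h import *
plan(.682,-.0435,-.005,126.3)
p=camera_params('wrist');im=get_image('wrist')[:,:,::-1].copy()
u,v=proj(p,(.682,-.0435,.093));cv2.circle(im,(round(u),round(v)),2,(0,0,255),-1);print(u,v)
cv2.imwrite('pics/w4.png',im)"
```

```text
t 39.4 pos [ 0.6819 -0.042   0.0955] jaw 126.4 -> 126.3 q6 -2.28 gap 0.0854 F [ 0.2 -0.3 -0.3]
turn [ 0.0003  0.0004 -0.0002] deg [ 0.1  0.1 -0. ] shift [ 0.2011  0.0016 -0.0026]
308.0312940869908 274.51083682258974
```

View pics/w4.png

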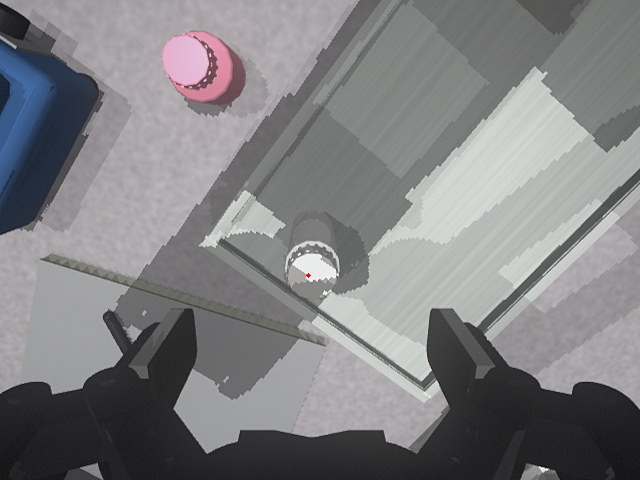

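Call:
play_rows([
  [0.02, 0.003, 0.001, 0, 0, 0],
  [0.035, 0, 0, 0, 0, 0],
  [0.035, 0, 0, 0, 0, 0],
  [0.035, 0, 0, 0, 0, 0],
  [0.035, 0, 0, 0, 0, 0],
  [0.025, 0, 0, 0, 0, 0],
  [0.015, 0, 0, 0, 0, 0],
  [0, 0, 0, 0, 0, 0],
  [0, 0, 0, 0, 0, 0],
])

```text
time: 40.35
position: [0.6817, -0.0434, -0.0037]
orientation: [-0.319, 0.631, -0.319, -0.631]
wrist_force: [0.2, 0.3, 0.9]
finger_gap: 0.0856
```

Call:
play_rows([
  [0, 0, 0, 0, 0, 0],
  [0, 0, 0, 0, 0, 0],
  [0, 0, 0, 0, 0, 0],
  [0, 0, 0, 0, 0, 0],
  [0, 0, 0, 0, 0, 0],
  [0, 0, 0, 0, 0, 0],
  [0, 0, 0, 0, 0, 0],
  [0, 0, 0, 0, 0, 0],
  [0, 0, 0, 0, 0, 0],
], claw=0, force=20)

```text
time: 41.25
position: [0.6815, -0.0434, -0.0039]
orientation: [-0.319, 0.631, -0.319, -0.631]
wrist_force: [-0.1, 1.2, 2.9]
finger_gap: 0.0282
```

```bash
python3 -c "
from h import *
plan(.5183,.2773,.095,126.3)"
```

```text
t 41.25 pos [ 0.6815 -0.0434 -0.0039] jaw 126.3 -> 126.3 q6 -2.29 gap 0.0282 F [-0.1  1.2  2.9]
turn [ 0.     -0.0001  0.0001] deg [ 0. -0.  0.] shift [-0.1978 -0.1168  0.7102]
```

Call:
play_rows([
  [-0.01, 0, 0, 0, 0, 0],
  [-0.025, 0, 0, 0, 0, 0],
  [-0.035, 0, 0, 0, 0, 0],
  [-0.035, 0, 0, 0, 0, 0],
  [-0.035, 0, 0, 0, 0, 0],
  [-0.035, 0, 0, 0, 0, 0],
  [-0.023, 0, 0, 0, 0, 0],
  [0, 0, 0, 0, 0, 0],
])

```text
time: 42.05
position: [0.6827, -0.0436, 0.0973]
orientation: [-0.32, 0.632, -0.319, -0.629]
wrist_force: [0.3, -0.4, -0.3]
finger_gap: 0.0285
```

Call:
play_rows([
  [0, -0.003, 0.02, 0, 0, 0],
  [0, -0.006, 0.04, 0, 0, 0],
  [0, -0.009, 0.05, 0, 0, 0],
  [0, -0.009, 0.055, 0, 0, 0],
  [0, -0.009, 0.055, 0, 0, 0],
  [0, -0.009, 0.055, 0, 0, 0],
  [0, -0.009, 0.055, 0, 0, 0],
  [0, -0.009, 0.055, 0, 0, 0],
  [0, -0.009, 0.055, 0, 0, 0],
  [0, -0.009, 0.055, 0, 0, 0],
  [0, -0.009, 0.055, 0, 0, 0],
  [0, -0.009, 0.055, 0, 0, 0],
  [0, -0.009, 0.05, 0, 0, 0],
  [0, -0.006, 0.035, 0, 0, 0],
  [0, -0.003, 0.02, 0, 0, 0],
  [0, 0, 0, 0, 0, 0],
  [0, 0, 0, 0, 0, 0],
])

```text
time: 43.75
position: [0.5178, 0.2771, 0.0945]
orientation: [0.319, -0.631, 0.319, 0.631]
wrist_force: [-0.1, 0.1, -0.7]
finger_gap: 0.0291
```

```bash
python3 -c "
from h import *
plan(.5183,.2773,-.0039,126.3)"
```

```text
t 43.75 pos [0.5178 0.2771 0.0945] jaw 126.3 -> 126.3 q6 -1.73 gap 0.0291 F [-0.1  0.1 -0.7]
turn [ 0.0002 -0.0001 -0.0003] deg [ 0.  -0.  -0.1] shift [ 0.1967 -0.0011 -0.0002]
```

Call:
play_rows([
  [0.02, -0.001, 0, 0, 0, 0],
  [0.035, 0, 0, 0, 0, 0],
  [0.035, 0, 0, 0, 0, 0],
  [0.035, 0, 0, 0, 0, 0],
  [0.03, 0, 0, 0, 0, 0],
  [0.02, 0, 0, 0, 0, 0],
  [0.012, 0, 0, 0, 0, 0],
  [0.007, 0, 0, 0, 0, 0],
  [0, 0, 0, 0, 0, 0],
  [0, 0, 0, 0, 0, 0],
])

```text
time: 44.75
position: [0.5191, 0.2777, -0.0017]
orientation: [-0.32, 0.631, -0.319, -0.631]
wrist_force: [-0.1, -0.1, -0.7]
finger_gap: 0.0282
```

Call:
play_rows([
  [0.002, 0, 0, 0, 0, 0],
  [0, 0, 0, 0, 0, 0],
  [0, 0, 0, 0, 0, 0],
])

```text
time: 45.05
position: [0.5188, 0.2777, -0.0029]
orientation: [-0.32, 0.631, -0.319, -0.631]
wrist_force: [-0.2, -0.1, -1.2]
finger_gap: 0.0285
```

Call:
play_rows([
  [0.002, 0, 0, 0, 0, 0],
  [0, 0, 0, 0, 0, 0],
  [0, 0, 0, 0, 0, 0],
])

```text
time: 45.35
position: [0.5189, 0.2777, -0.004]
orientation: [-0.319, 0.631, -0.319, -0.631]
wrist_force: [0.7, 0.0, 1.5]
finger_gap: 0.0286
```

Contact. Release, raise and move aside for the check.

Call:
play_rows([
  [0, 0, 0, 0, 0, 0],
  [0, 0, 0, 0, 0, 0],
  [0, 0, 0, 0, 0, 0],
  [0, 0, 0, 0, 0, 0],
  [0, 0, 0, 0, 0, 0],
  [-0.01, 0, 0, 0, 0, 0],
  [-0.04, 0, 0, 0, 0, 0],
  [-0.04, 0, 0, 0, 0, 0],
  [-0.05, 0, 0, 0, 0, 0],
  [-0.05, 0, 0, 0, 0, 0],
  [-0.05, 0, 0, 0, 0, 0],
  [-0.05, 0, 0, 0, 0, 0],
  [0, 0, 0, 0, 0, 0],
], claw=0.7)

```text
time: 46.65
position: [0.5209, 0.2787, 0.145]
orientation: [-0.322, 0.633, -0.317, -0.629]
wrist_force: [-0.2, -0.2, 0.0]
finger_gap: 0.0603
```

Call:
play_rows([
  [0, 0.04, 0.04, 0, 0, 0],
  [0, 0.05, 0.05, 0, 0, 0],
  [0, 0.05, 0.05, 0, 0, 0],
  [0, 0.05, 0.05, 0, 0, 0],
  [0, 0.05, 0.05, 0, 0, 0],
  [0, 0.05, 0.05, 0, 0, 0],
  [0, 0.05, 0.05, 0, 0, 0],
  [0, 0.04, 0.04, 0, 0, 0],
  [0, 0, 0, 0, 0, 0],
  [0, 0, 0, 0, 0, 0],
])

```text
time: 47.65
position: [0.2529, 0.3181, 0.1406]
orientation: [-0.319, 0.631, -0.319, -0.631]
wrist_force: [0.3, 0.4, 1.2]
finger_gap: 0.06
```

```bash
python3 -c "
from h import *
plan(.5,.3,.1,126.3)
for n in('top','scene'): cv2.imwrite('pics/f_%s.png'%n,get_image(n)[:,:,::-1])
b=cv2.imread('pics/f_top.png')
a=cv2.imread('pics/f_scene.png')
cv2.imwrite('pics/f.png',cv2.vconcat([cv2.resize(b[130:330,140:480],(680,400),interpolation=2)]))
cv2.imwrite('pics/f2.png',cv2.resize(a[150:350,100:500],(800,400),interpolation=2))
"
```

```text
t 47.65 pos [0.2529 0.3181 0.1406] jaw 126.4 -> 126.3 q6 -1.33 gap 0.06 F [0.3 0.4 1.2]
turn [ 0.0005 -0.0001  0.0001] deg [ 0.1 -0.   0. ] shift [ 0.0811 -0.3769 -0.3218]
```

View pics/f.png

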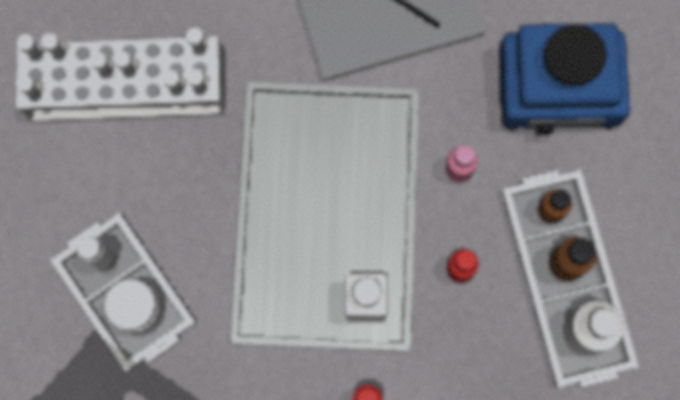

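View pics/f2.png

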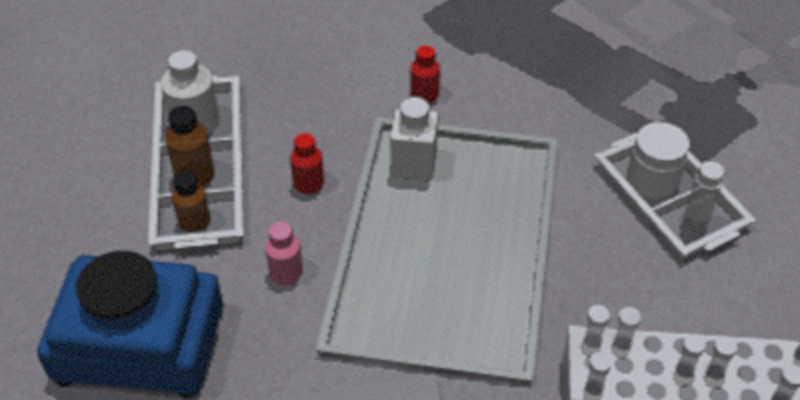

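```bash
python3 -c "
from h import *
p=camera_params('top')
for n,u,v,h,o,a in(('tall',603,321,98,(.5017,-.2814),14.6),('amber',581,250,96,(.5017,-.2814),14.6),('small',560,199,70,(.5017,-.2814),14.6),('jar',130,301,64,(.4823,.2512),36.3),('tube',90,245,90,(.4823,.2512),36.3),('square',368,291,92,(.4722,-.0378),0)):
  X=ray(p,(u+.5)/2-.5+140,(v+.5)/2-.5+130,.003+h/1000)[:2]-o;t=np.radians(a)
  print(n,(np.array([[np.cos(t),np.sin(t)],[-np.sin(t),np.cos(t)]])@X).round(4))
from workcell import order
order.close_job()
"
```

```text
tall [-0.0643 -0.0017]
amber [ 0.0184 -0.0012]
small [ 0.0848 -0.0012]
jar [-0.0273 -0.0046]
tube [ 0.0461 -0.0058]
square [ 0.0003 -0.0014]
the job is handed in; nothing more can be done
```

Both kits are made up and the job is handed in at about 48 s of the 136 s allowed. The hand-in gave no verdict.

**What I did:** I picked the round white bottle, large amber, small amber, jar and tube from the stock tray in that order. I lowered each until the wrist force showed it touching the compartment floor, then released it. The pink and red look-alikes were left alone.

**Last checks:**
- **Upright and in place:** in the final top and scene pictures, all five items stand upright in their named compartments. The gripper is clear of everything.
- **Positions in the kit frames:** measured from the caps in the top picture, all within limits:

| Item | x (mm) | y (mm) |
|---|---|---|
| Round white bottle | -64 | -2 |
| Large amber | 18 | -1 |
| Small amber | 85 | -1 |
| Squat jar | -27 | -5 |
| Capped tube | 46 | -6 |

- **Heights:** each item made contact at the same tool height, within 0.1 mm, as it had standing in the stock tray.
- **Bystanders:** the square bottle is within 2 mm of where it started. I judged the tube rack and mixer only by eye, and they look unmoved.

**What disagreed:**
- **First grip failed:** my first grip on the white bottle closed on its sloping shoulder (46 mm gap, about 15 N upward force). The camera views put the fingertips about 35–45 mm short of the stated tool point. I opened, went 35 mm lower and gripped it properly. The other grasps used the same correction and held.
- **Kit outlines:** in the picture they measured about 5–10% larger than stated, probably from image blur, so I relied only on their centres and angles.

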